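# Dry-fit the parts on three circuit boards

## Robot

A 6-joint arm with a two-finger parallel gripper is mounted at the origin on the work surface. World frame = base frame: x ahead of the robot, y to its left, z up, the work surface at z = 0. Lengths are in m, angles in rad, forces in N, time in s.
With the tool pointing down it reaches from about 0.35 to 0.775 m from the base axis. Payload 5.5 kg.
Tool frame: the origin (TCP) lies at the very end of the fingers, on their centre line; the grasp point (between the pads) lies behind it (env.hold_point_z is the z of the grasp point in the tool frame, in m); z points along the fingers, y is the line along which they close (so a half turn about z gives the same grasp; the last joint's range is limited). The gripper opens to 85 mm and grips with 20 to 120 N. Pads are 22 mm wide; open, the fingers measure 114 mm over their backs; the gripper's body (76 mm by 85 mm) begins 54 mm behind the grasp point. The pads swing forward as they close: fully open they stand 13 mm farther back than shut.
Start: joints at [1.097, 0.313, 0.046, 1.304, 0, 1.431], TCP at [0.188, 0.543, 0.231] pointing down, gripper open.
Joint ranges: [-2.76, 2.76], [-0.86, 1.69], [-1.03, 1.26], [-2.2, 2.34], [-1.47, 1.5], [-3.14, 3.14]. Speed limits (rad/s): [2.57, 2.57, 3.14, 3.14, 3.14, 3.14].

## Interface

Orientations are given as a unit quaternion [w, x, y, z].
In Python, from workcell import env gives the robot as it stands.
- The arm moves only by the tool arm_command, never from a script. Its argument "rows" is a list of rows, each an object with "delta_pos": the shift along the tool's x, y, z scaled (see below), a list of three; "rot": the turn, a rotation vector about the tool's x, y, z scaled (see below), a list of three; "fingers": the closure, from 0 (fully open) to 1 (shut). A call has 1 to 20 rows; each row shifts and turns the commanded pose from where the row before left it, along the tool's axes as they then stand; what a row does not reach is not made up. The controller multiplies each number of a shift by 0.02 m and each number of a turn by 360 degrees. A row lasts 1/10 s, in which the tool goes at most 50 mm and 8.59 degrees, less where a joint would pass 70% of its speed; a pose out of reach is approached as far as the arm can. A call with a number of a shift or a turn outside -1 to 1 is refused whole. A call with a gripper value outside its range is refused whole. The fingers move at their own pace and stop on an object; "squeeze" is the grip in N (left out, the last holds). Time passes only in rows, so rows that do not move let the fingers close. It gives the time, the measured TCP pose, the force and the opening at its end, in the units of the state.
- env.get_state(): the state, without advancing time (a new reading comes with each control period).
- env.read_camera(name): name is "scene" or "side" or "wrist"; returns (picture, depth): 420x560x3 uint8, blue, green, red; 420x560 float32, m along the optical axis (not along the pixel's ray), 0 where there is no reading.
- env.get_calibration(name): a dict with "mtx" (3x3 intrinsics, pixels), "distortion" ([k1, k2, p1, p2, k3] as OpenCV has them; the pictures are not rectified), "R" (3x3) and "t" (3): a world point X has camera coordinates R X + t. Camera axes: x right, y down, z forward; pixel columns grow to the right and rows downward; lengths in m; the calibration is good to about 2 mm. A picture is of the moment at which its call begins: read the wrist's pose just before it. get_calibration takes no time and is no camera call; for the wrist camera it gives the pose at the moment of the call.
- env.hand_in(): hands the job in, once; it reports no verdict.
The state is a dict: "clock": time; "joint_pos": joint angles; "qvel": joint speeds; "tau": joint torques, N m; "tcp_pos": TCP position; "orientation": TCP orientation; "wrist_force": force on the tool from outside, world axes, zero at the start; "ft_torque": the same for the moment, N m; "finger_gap": finger opening in m.
Only numpy, scipy, OpenCV 4.12 (cv2) and the standard library are available. Lean on these libraries where they do the work, as an engineer would, in place of code of your own. Each camera call takes 0.05 s, during which the arm holds its last target. There are 200 camera calls.

## Task

Dry-fit these circuit boards ready for soldering: set the finned heatsink centred and square on top of the black processor chip and the fan centred and square on top of the heatsink, lay the ring choke flat midway between the two capacitors, and stand the relay in the white outline on the left of the screw terminal strip (left as the robot sees it), lengthwise along the strip. Let go of everything, and leave the solder spool and the flux jar where they are.

Things in the scene. Friction and masses are not known exactly. Their poses are not given: they have to be found in the camera images.
- heatsink_c (a point): Finned aluminium heatsink, bright metal, 40 x 40 mm, 25 mm tall, loose, standing on the bench fins up. The point is its centre, half-way up; x runs along the fins, y across them, z up.
- fan_c (a point): Square black cooling fan, 40 x 40 mm, 20 mm tall, loose, lying flat on the bench with its round opening and blades facing up. The point is its centre, half-way up; x and y run square to its sides, z up.
- choke_c (a point): Ring choke: a round coil wound with bare copper wire, 34 mm in diameter, 18 mm tall, loose, lying flat. The point is its centre, half-way up; z up. Its round outside can be gripped from any side; its middle is not open to grip.
- relay_c (a point): Relay: a plain dark grey block with a pale label on top, 30 mm (x) by 20 mm (y), 24 mm tall, loose, standing upright. The point is its centre, half-way up; z up.
- chip_top (a point): Centre of the upper face of the processor chip, a black square 36 x 36 mm, 4 mm thick, in the middle of the processor board (110 mm in x, 120 mm in y). Board fixed, dark blue, upper face 12 mm above the bench, yaw within 0.35 rad. The point is 16 mm above the bench; x and y run square to the chip's sides, z up. Nothing else there stands over 7 mm above the board.
- gap_mid (a point): Point on the upper face of the power board (100 mm in x, 125 mm in y), 12 mm above the bench, midway between its two upright black capacitors, 22 mm in diameter and 35 mm tall, whose axes stand 46 mm from it at +y and -y (70 mm free between them). Board fixed, dark blue, upper face 12 mm above the bench, yaw within 0.35 rad. 
- strip_base (a point): On the upper face of the relay board (100 x 135 mm), 12 mm above the bench, at mid-foot of its grey terminal strip: 70 mm long along x, 12 wide, 16 tall, a row of screws on top. White outlines 34 mm (x) by 24 mm (y) either side, centred 42 mm from the point: at +y the left (robot's left), at -y the right. Board fixed, dark blue, upper face 12 mm above the bench, yaw within 0.35 rad. 
- spool_c (a point): Solder spool, white flanges 48 mm in diameter with grey wire between, 40 mm tall, standing loose among the parts; to be left alone. The point is its centre, half-way up.
- jar_c (a point): Small flux jar with a dark lid, 44 mm in diameter, 35 mm tall, standing loose beyond the boards; to be left alone. The point is its centre, half-way up. (Not listed: a round tin and a brown tape reel, fixed to the mat among the parts, under 40 mm across and under 20 mm tall.)
There are look-alikes about, which are no part of the job. Leave any blue look-alike of the part that bears heatsink_c alone.

How it is judged:
At the end, for the whole second after the job is handed in: All at rest, upright within 0.1 rad, resting in place (height within 3 mm): heatsink on chip and fan on heatsink, each within 8 mm and square within 0.2 rad; choke within 10 mm of midway between the capacitors; relay in the left outline within 10 mm each way, parallel within 0.2 rad (horizontal distance between heatsink_c and chip_top below 0.008 m and z of heatsink_c in the frame of chip_top between 0.0095 and 0.0155 m and (angle between the x axis of heatsink_c and the x axis of chip_top, either way round below 0.2 rad or angle between the x axis of heatsink_c and the y axis of chip_top, either way round below 0.2 rad) and horizontal distance between fan_c and heatsink_c below 0.008 m and z of fan_c in the frame of heatsink_c between 0.0195 and 0.0255 m and (angle between the x axis of fan_c and the x axis of heatsink_c, either way round below 0.2 rad or angle between the x axis of fan_c and the y axis of heatsink_c, either way round below 0.2 rad) and horizontal distance between choke_c and gap_mid below 0.01 m and z of choke_c in the frame of gap_mid between 0.006 and 0.012 m and x of relay_c in the frame of strip_base between -0.01 and 0.01 m and y of relay_c in the frame of strip_base between 0.032 and 0.052 m and z of relay_c in the frame of strip_base between 0.009 and 0.015 m and angle between the x axis of relay_c and the x axis of strip_base, either way round below 0.2 rad and angle between each of heatsink_c, fan_c, choke_c, relay_c's own z axis and vertical below 0.1 rad and linear speed of each of heatsink, fan, choke, relay below 0.02 m/s and angular speed of each of heatsink, fan, choke, relay below 0.2 rad/s); the robot touches nothing.
It fails at once if the solder spool is shifted by more than 20 mm (distance of spool_c from where it was at the start of the episode above 0.02 m).
It fails at once if the flux jar is shifted by more than 20 mm (distance of jar_c from where it was at the start of the episode above 0.02 m).
It also fails if it takes over 99 s, if anything falls off the work surface, if the arm or the gripper's body presses on something with over 40 N, if the wrist force passes 120 N, or if a joint passes its speed limit or range.

## Working session

There is one attempt and no reset: what is moved stays moved. The work goes in short steps, Python scripts to look and compute and a tool call to move; the robot and the scene stay as the last step left them, time stands still between calls to the robot, and variables do not carry over. Pictures are saved under pics/ and viewed, on a budget of 14 in all, crops included, one or two more only if the job needs it, and the job is handed in when it is done.

Besides the shell and the picture viewer there is one more tool, called after "Emit:" in YAML: its name, and indented under it one key for each argument. arm_command: Moves the arm, as the interface text tells. Shifts and turns lie within -1 to 1; 1 stands for 0.02 m of shift or 360 degrees of turn. Its arguments: {"type":"object","properties":{"rows":{"type":"array","items":{"type":"object","properties":{"delta_pos":{"type":"array","items":{"type":"number","minimum":-1,"maximum":1}},"rot":{"type":"array","items":{"type":"number","minimum":-1,"maximum":1}},"fingers":{"type":"number"}}}},"squeeze":{"type":"number"}},"required":["rows"]}

```bash
ls; mkdir -p pics
python3 - <<'E'
from workcell import env
import cv2,numpy as np
print(env.hold_point_z, env.get_state())
for n in ["scene","side"]:
    im,d=env.read_camera(n); cv2.imwrite(f"pics/{n}0.png",im); np.savez(f"{n}0.npz",im=im,d=d)
    print(n,env.get_calibration(n))
print(env.get_calibration("wrist"))
E
```

```text
pics
-0.0187 {'clock': 0.0, 'joint_pos': array([1.09741015e+00, 3.14002860e-01, 4.49443810e-02, 1.30360471e+00,
       1.98476110e-05, 1.43117778e+00]), 'qvel': array([-0.00105946, -0.00086094,  0.00121664,  0.00152821,  0.0002251 ,
       -0.00038001]), 'tau': array([ 8.26597193e-05, -4.80629396e+01,  2.98531812e+01,  1.91420614e-02,
       -1.43661196e-04,  1.83598246e-05]), 'tcp_pos': array([0.18814274, 0.54278813, 0.23039334]), 'orientation': array([-2.91102346e-04,  1.66110203e-01,  9.86106753e-01, -8.86936374e-04]), 'wrist_force': array([-0.94355787,  1.06429017, -0.26539888]), 'ft_torque': array([ 0.03126704, -0.03979566,  0.02649825]), 'finger_gap': 0.08537155350819525}
scene {'mtx': array([[429.86044398,   0.        , 278.69592254],
       [  0.        , 429.86044398, 205.25593398],
       [  0.        ,   0.        ,   1.        ]]), 'distortion': array([-0.13204567,  0.        ,  0.        ,  0.        ,  0.        ]), 'R': array([[-0.39456983,  0.91883846, -0.00710831],
       [ 0.52861796,  0.22065921, -0.81967833],
       [-0.75158347, -0.32717792, -0.57277998]]), 't': 
[... 259 characters left out ...]
  ,  0.        ,  0.        ,  0.        ]), 'R': array([[-0.9939468 , -0.10974375,  0.00510525],
       [-0.07414153,  0.63575614, -0.76832101],
       [ 0.08107273, -0.76404872, -0.64004435]]), 't': array([0.58864978, 0.0665503 , 1.01576453])}
{'mtx': array([[291.02247152,   0.        , 277.94724044],
       [  0.        , 291.02247152, 209.93074212],
       [  0.        ,   0.        ,   1.        ]]), 'distortion': array([-0.05628016,  0.        ,  0.        ,  0.        ,  0.        ]), 'R': array([[ 0.32768662,  0.94478398, -0.00217302],
       [ 0.91108156, -0.31538682,  0.26544595],
       [ 0.25010374, -0.08896289, -0.96412329]]), 't': array([-0.57350337, -0.03475633,  0.37880555])}
```

View pics/scene0.png

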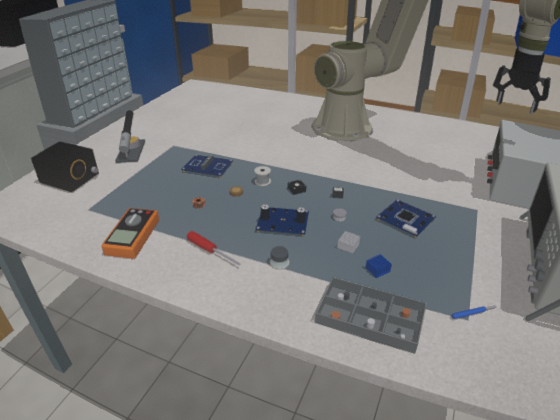

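View pics/side0.png

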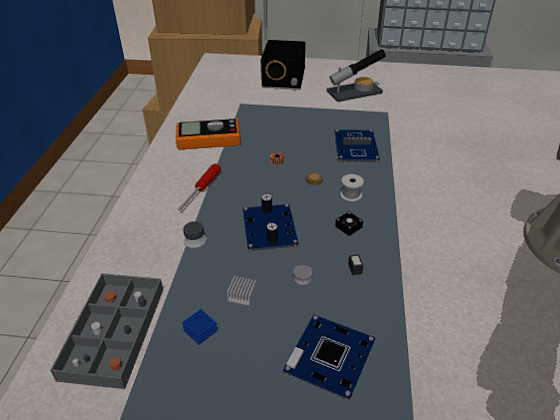

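```bash
cat > h.py <<'E'
from workcell import env
import cv2,numpy as np
def ray(c,uv):
    uv=np.asarray(uv,float).reshape(-1,1,2)
    n=cv2.undistortPoints(uv,c["mtx"],c["distortion"]).reshape(-1,2)
    return np.c_[n,np.ones(len(n))]
def atz(c,uv,z):
    "pixels -> world at height z"
    R,t=np.array(c["R"]),np.array(c["t"]); C=-R.T@t
    d=ray(c,uv)@R; return C+d*((z-C[2])/d[:,2])[:,None]
def cloud(c,d):
    h,w=d.shape; v,u=np.mgrid[:h,:w]
    r=ray(c,np.c_[u.ravel(),v.ravel()])*d.reshape(-1,1)
    P=(r-np.array(c["t"]))@np.array(c["R"]); P[d.ravel()==0]=np.nan
    return P.reshape(h,w,3)
def ortho(c,im,z,x0,x1,y0,y1,s):
    "top view at height z: row down = -x, col right = -y (as the robot sees it); s px/m"
    X=np.arange(x1,x0,-1/s); Y=np.arange(y1,y0,-1/s)
    g=np.stack(np.meshgrid(X,Y,indexing='ij')+[np.full((len(X),len(Y)),z)] if False else [*np.meshgrid(X,Y,indexing='ij'),np.full((len(X),len(Y)),z)],-1).reshape(-1,3)
    p,_=cv2.projectPoints(g,cv2.Rodrigues(np.array(c["R"]))[0],np.array(c["t"]),c["mtx"],c["distortion"])
    m=p.reshape(len(X),len(Y),2).astype(np.float32)
    return cv2.remap(im,m[...,0],m[...,1],cv2.INTER_LINEAR)
E
python3 - <<'E'
from h import *
f=np.load("side0.npz"); c=env.get_calibration("side")
P=cloud(c,f["d"])
for n,uv in dict(table=(250,260),chip=(330,352),heat=(241,290),blue=(200,326),fan=(348,222),relay=(355,262),spool=(352,187),jar=(194,233),choke=(277,158),tape=(314,179),tin=(302,272),cap1=(267,201),cap2=(272,232),strip=(357,141)).items(): print(n,P[uv[1],uv[0]].round(3))
im=ortho(c,f["im"],0.012,0.22,0.72,-0.4,0.45,940)
cv2.imwrite("pics/top.png",im[:600,:800]);print(im.shape)
E
```

```text
table [0.65  0.121 0.002]
chip [0.489 0.321 0.016]
heat [0.649 0.218 0.025]
blue [0.701 0.302 0.026]
fan [0.466 0.007 0.018]
relay [0.452 0.127 0.026]
spool [ 0.461 -0.084  0.039]
jar [0.762 0.093 0.035]
choke [ 0.639 -0.209  0.016]
tape [ 0.546 -0.14   0.012]
tin [0.547 0.156 0.018]
cap1 [ 0.635 -0.011  0.043]
cap2 [0.612 0.081 0.042]
strip [ 0.45  -0.3    0.021]
(470, 800, 3)
```

View pics/top.png

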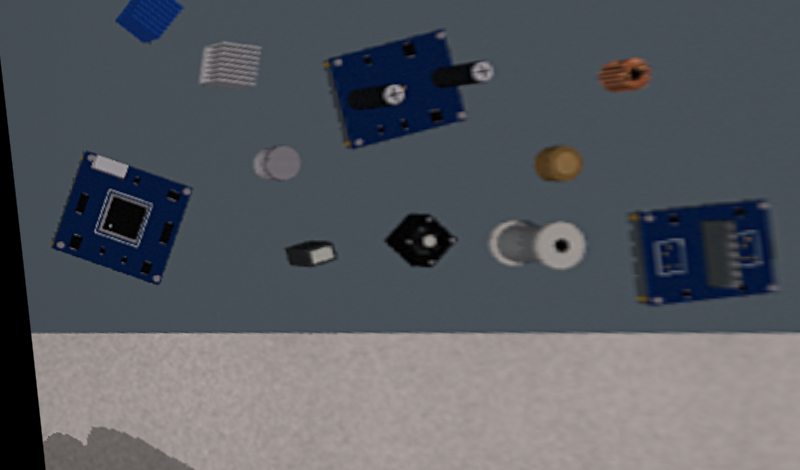

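Emit:
arm_command:
  rows:
    - {"delta_pos":[-1,-0.32,0]}
    - {"delta_pos":[-1,-0.32,0]}
    - {"delta_pos":[-1,-0.32,0]}
    - {"delta_pos":[-1,-0.32,0]}
    - {"delta_pos":[-1,-0.32,0]}
    - {"delta_pos":[-1,-0.32,0]}
    - {"delta_pos":[-1,-0.32,0]}
    - {"delta_pos":[-1,-0.32,0]}
    - {"delta_pos":[-1,-0.32,0]}
    - {"delta_pos":[-1,-0.32,0]}
    - {"delta_pos":[-1,-0.32,0]}
    - {"delta_pos":[-1,-0.32,0]}
    - {"delta_pos":[-1,-0.32,0]}
    - {"delta_pos":[-1,-0.32,0]}
    - {"delta_pos":[-1,-0.32,0]}
    - {"delta_pos":[-1,-0.32,0]}
    - {"delta_pos":[-1,-0.32,0]}
    - {"delta_pos":[-1,-0.32,0]}
    - {"delta_pos":[0,0,0]}
    - {"delta_pos":[0,0,0]}

```text
schema error: expected keys delta_pos, rot, fingers
```

```bash
cat >> h.py <<'E'
def snap(name,cam="wrist"):
    c=env.get_calibration(cam); im,d=env.read_camera(cam)
    cv2.imwrite(f"pics/{name}.png",im); np.savez(name+".npz",im=im,d=d,c=np.array(c,dtype=object)); return c,im,d
def load(name):
    f=np.load(name+".npz",allow_pickle=True); return f["c"].item(),f["im"],f["d"]
from scipy.spatial.transform import Rotation
def plan(x,y,z,yaw=None):
    "yaw = world angle (deg) of the tool's y line, mod 180. Prints turn first, then shift at the NEW yaw, in command units"
    s=env.get_state(); R=Rotation.from_quat(s["orientation"],scalar_first=True).as_matrix()
    cur=np.degrees(np.arctan2(R[1,1],R[0,1])); dy=0 if yaw is None else (yaw-cur+90)%180-90
    # tool z is down: world turn +dy = tool turn -dy
    R2=R@Rotation.from_rotvec([0,0,-np.radians(dy)]).as_matrix()
    d=np.array([x,y,z])-s["tcp_pos"]
    print("t%.1f"%s["clock"],"tcp",s["tcp_pos"].round(4),"yaw %.1f"%cur,"tilt",R[:,2].round(3),"gap %.4f"%s["finger_gap"],"F",s["wrist_force"].round(1),"j6 %.2f"%s["joint_pos"][5])
    print(" turn total %.4f (%.1f deg)"%(-dy/360,-dy)," shift total",(R2.T@d/0.02).round(2))
E
python3 - <<'E'
from h import *
c,im,d=snap("w1")
plan(0.649,0.215,0.1)
o=ortho(c,im,0.016,0.38,0.76,0.0,0.4,1500); print(o.shape)
cv2.imwrite("pics/w1o.png",o[:600,:600])
E
```

```text
t0.1 tcp [0.1882 0.5429 0.2306] yaw 70.9 tilt [-0.001 -0.001 -1.   ] gap 0.0856 F [-0.7 -0.1 -0.5] j6 1.43
 turn total 0.0000 (0.0 deg)  shift total [-27.14  -7.93   6.54]
(570, 600, 3)
```

View pics/w1o.png

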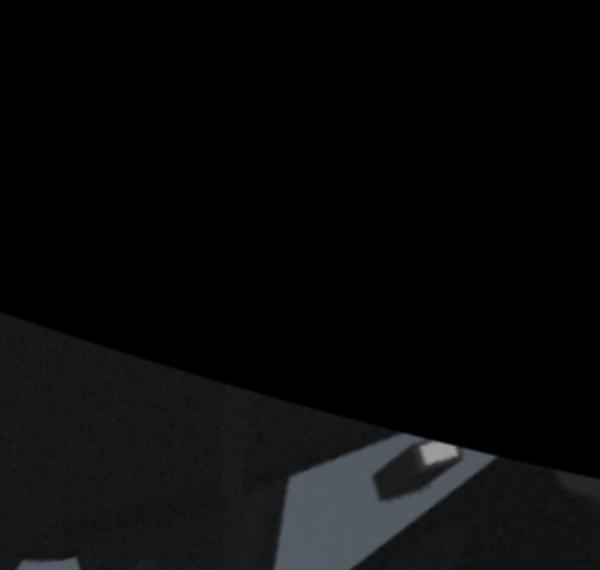

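The call was refused (all three keys are needed), so this picture only shows the old pose.

Emit:
arm_command:
  rows:
    - {"delta_pos":[-1,-0.32,0],"rot":[0,0,0],"fingers":0}
    - {"delta_pos":[-1,-0.32,0],"rot":[0,0,0],"fingers":0}
    - {"delta_pos":[-1,-0.32,0],"rot":[0,0,0],"fingers":0}
    - {"delta_pos":[-1,-0.32,0],"rot":[0,0,0],"fingers":0}
    - {"delta_pos":[-1,-0.32,0],"rot":[0,0,0],"fingers":0}
    - {"delta_pos":[-1,-0.32,0],"rot":[0,0,0],"fingers":0}
    - {"delta_pos":[-1,-0.32,0],"rot":[0,0,0],"fingers":0}
    - {"delta_pos":[-1,-0.32,0],"rot":[0,0,0],"fingers":0}
    - {"delta_pos":[-1,-0.32,0],"rot":[0,0,0],"fingers":0}
    - {"delta_pos":[-1,-0.32,0],"rot":[0,0,0],"fingers":0}
    - {"delta_pos":[-1,-0.32,0],"rot":[0,0,0],"fingers":0}
    - {"delta_pos":[-1,-0.32,0],"rot":[0,0,0],"fingers":0}
    - {"delta_pos":[-1,-0.32,0],"rot":[0,0,0],"fingers":0}
    - {"delta_pos":[-1,-0.32,0],"rot":[0,0,0],"fingers":0}
    - {"delta_pos":[-1,-0.32,0],"rot":[0,0,0],"fingers":0}
    - {"delta_pos":[-1,-0.32,0],"rot":[0,0,0],"fingers":0}
    - {"delta_pos":[-1,-0.32,0],"rot":[0,0,0],"fingers":0}
    - {"delta_pos":[-1,-0.32,0],"rot":[0,0,0],"fingers":0}
    - {"delta_pos":[0,0,0],"rot":[0,0,0],"fingers":0}

```text
clock: 2.05
tcp_pos: [0.4925, 0.315, 0.2307]
orientation: [0.0, 0.168, 0.986, -0.0]
wrist_force: [-0.2, -0.5, 0.7]
finger_gap: 0.0853
```

Run:
```python
from h import *
plan(0.649,0.215,0.1)
c,im,d=snap("w1")
o=ortho(c,im,0.016,0.36,0.76,0.0,0.4,1500); print(o.shape)
cv2.imwrite("pics/w1o.png",o[:600,:600])
```

```text
t2.0 tcp [0.4925 0.315  0.2307] yaw 70.7 tilt [-0.    -0.001 -1.   ] gap 0.0853 F [-0.2 -0.5  0.7] j6 0.77
 turn total 0.0000 (0.0 deg)  shift total [-9.04 -2.13  6.54]
(600, 600, 3)
```

View pics/w1o.png

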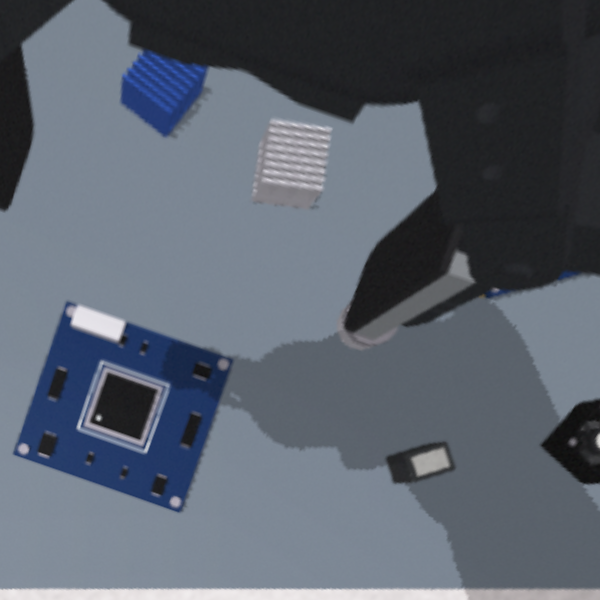

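```bash
cat >> h.py <<'E'
def rect(P,x,y,z0,z1,r=0.04):
    Q=P.reshape(-1,3); Q=Q[(np.hypot(Q[:,0]-x,Q[:,1]-y)<r)&(Q[:,2]>z0)&(Q[:,2]<z1)]
    if len(Q)<5: return print("few",len(Q))
    (cx,cy),(a,b),an=cv2.minAreaRect((Q[:,:2]*1000).astype(np.float32))
    print("c %.1f %.1f size %.1f %.1f ang %.1f"%(cx,cy,a,b,an),"mean",(Q[:,:2].mean(0)*1000).round(1),"zmed %.4f n %d"%(np.median(Q[:,2]),len(Q)))
E
python3 - <<'E'
from h import *
c,im,d=load("w1"); P=cloud(c,d)
S=np.load("side0.npz"); cs=env.get_calibration("side"); PS=cloud(cs,S["d"])
for n,a in dict(heat=(.65,.21,.021,.029),relay=(.452,.117,.021,.028,.03),chip=(.49,.317,.0145,.0185,.028),fan=(.465,.003,.016,.024,.033)).items():
    print(n); rect(P,*a); rect(PS,*a)
print("board z",np.nanmedian(P.reshape(-1,3)[(abs(P.reshape(-1,3)[:,0]-.45)<.01)&(abs(P.reshape(-1,3)[:,1]-.31)<.01)],0))
def w(l,z): 
    return
plan(.65,.21,.02,71.8)
E
```

```text
heat
c 651.4 206.0 size 40.7 41.1 ang 82.0 mean [651.  206.3] zmed 0.0242 n 608
c 650.5 207.3 size 40.8 40.9 ang 80.4 mean [651.  208.2] zmed 0.0244 n 229
relay
c 451.6 119.7 size 19.4 31.3 ang 17.3 mean [451.7 119.9] zmed 0.0243 n 347
c 451.1 120.9 size 20.4 32.2 ang 17.0 mean [451.3 121.7] zmed 0.0240 n 138
chip
c 489.2 317.4 size 41.4 40.4 ang 70.9 mean [488.5 317.5] zmed 0.0159 n 822
c 488.1 315.6 size 50.7 41.0 ang 74.5 mean [488.8 320.1] zmed 0.0160 n 405
fan
c 467.1 -0.2 size 42.0 42.5 ang 47.2 mean [4.663e+02 4.000e-01] zmed 0.0197 n 590
c 465.2 1.7 size 42.7 44.6 ang 44.8 mean [465.    2.6] zmed 0.0192 n 212
board z [0.44995688 0.31017947 0.01246344]
t2.1 tcp [0.4913 0.3157 0.2307] yaw 70.8 tilt [-0.001 -0.    -1.   ] gap 0.0855 F [-1.6  0.4  1. ] j6 0.77
 turn total -0.0029 (-1.0 deg)  shift total [-9.2  -2.54 10.53]
```

```bash
python3 -c "
from h import *
plan(.651,.2065,.003,82)"
```

```text
t2.1 tcp [0.4913 0.3157 0.2307] yaw 70.8 tilt [-0.001 -0.    -1.   ] gap 0.0855 F [-1.6  0.4  1. ] j6 0.77
 turn total -0.0312 (-11.2 deg)  shift total [-8.68 -4.29 11.38]
```

Emit:
arm_command:
  squeeze: 40
  rows:
    - {"delta_pos":[0,0,0.5],"rot":[0,0,-0.0156],"fingers":0.25}
    - {"delta_pos":[0,0,0.5],"rot":[0,0,-0.0156],"fingers":0.25}
    - {"delta_pos":[-0.964,-0.477,0.6],"rot":[0,0,0],"fingers":0.25}
    - {"delta_pos":[-0.964,-0.477,0.6],"rot":[0,0,0],"fingers":0.25}
    - {"delta_pos":[-0.964,-0.477,0.6],"rot":[0,0,0],"fingers":0.25}
    - {"delta_pos":[-0.964,-0.477,0.6],"rot":[0,0,0],"fingers":0.25}
    - {"delta_pos":[-0.964,-0.477,0.6],"rot":[0,0,0],"fingers":0.25}
    - {"delta_pos":[-0.964,-0.477,0.6],"rot":[0,0,0],"fingers":0.25}
    - {"delta_pos":[-0.964,-0.477,0.6],"rot":[0,0,0],"fingers":0.25}
    - {"delta_pos":[-0.964,-0.477,0.6],"rot":[0,0,0],"fingers":0.25}
    - {"delta_pos":[-0.964,-0.477,0.6],"rot":[0,0,0],"fingers":0.25}
    - {"delta_pos":[0,0,0],"rot":[0,0,0],"fingers":0.25}
    - {"delta_pos":[0,0,0],"rot":[0,0,0],"fingers":0.25}

```text
clock: 3.4
tcp_pos: [0.6511, 0.2067, 0.1022]
orientation: [-0.001, 0.069, 0.998, -0.0]
wrist_force: [-1.0, -0.4, 0.2]
finger_gap: 0.064
```

```bash
python3 -c "
from h import *
plan(.651,.2065,.003,82)"
```

```text
t3.4 tcp [0.6511 0.2067 0.1022] yaw 82.0 tilt [-0.002  0.    -1.   ] gap 0.0640 F [-1.  -0.4  0.2] j6 0.33
 turn total 0.0001 (0.0 deg)  shift total [-0.   -0.01  4.96]
```

Emit:
arm_command:
  squeeze: 40
  rows:
    - {"delta_pos":[0,0,1],"rot":[0,0,0],"fingers":0.25}
    - {"delta_pos":[0,0,1],"rot":[0,0,0],"fingers":0.25}
    - {"delta_pos":[0,0,1],"rot":[0,0,0],"fingers":0.25}
    - {"delta_pos":[0,0,1],"rot":[0,0,0],"fingers":0.25}
    - {"delta_pos":[0,0,0.6],"rot":[0,0,0],"fingers":0.25}
    - {"delta_pos":[0,0,0.3],"rot":[0,0,0],"fingers":0.25}
    - {"delta_pos":[0,0,0],"rot":[0,0,0],"fingers":1}
    - {"delta_pos":[0,0,0],"rot":[0,0,0],"fingers":1}
    - {"delta_pos":[0,0,0],"rot":[0,0,0],"fingers":1}
    - {"delta_pos":[0,0,0],"rot":[0,0,0],"fingers":1}
    - {"delta_pos":[0,0,0],"rot":[0,0,0],"fingers":1}
    - {"delta_pos":[0,0,0],"rot":[0,0,0],"fingers":1}

```text
clock: 4.6
tcp_pos: [0.6516, 0.2078, 0.0063]
orientation: [0.001, 0.069, 0.998, 0.0]
wrist_force: [-1.1, -0.6, 5.4]
finger_gap: 0.0388
```

```bash
python3 -c "
from h import *
plan(.490,.3175,.02,71.5)"
```

```text
t4.6 tcp [0.6516 0.2078 0.0063] yaw 82.1 tilt [ 0.002  0.    -1.   ] gap 0.0388 F [-1.1 -0.6  5.4] j6 0.33
 turn total 0.0295 (10.6 deg)  shift total [ 9.4   2.64 -0.7 ]
```

Emit:
arm_command:
  rows:
    - {"delta_pos":[0,0,-0.5],"rot":[0,0,0],"fingers":1}
    - {"delta_pos":[0,0,-1],"rot":[0,0,0.0147],"fingers":1}
    - {"delta_pos":[0,0,-1],"rot":[0,0,0.0148],"fingers":1}
    - {"delta_pos":[0,0,-1],"rot":[0,0,0],"fingers":1}
    - {"delta_pos":[0.94,0.264,0],"rot":[0,0,0],"fingers":1}
    - {"delta_pos":[0.94,0.264,0],"rot":[0,0,0],"fingers":1}
    - {"delta_pos":[0.94,0.264,0],"rot":[0,0,0],"fingers":1}
    - {"delta_pos":[0.94,0.264,0],"rot":[0,0,0],"fingers":1}
    - {"delta_pos":[0.94,0.264,0],"rot":[0,0,0],"fingers":1}
    - {"delta_pos":[0.94,0.264,0],"rot":[0,0,0],"fingers":1}
    - {"delta_pos":[0.94,0.264,0],"rot":[0,0,0],"fingers":1}
    - {"delta_pos":[0.94,0.264,0],"rot":[0,0,0],"fingers":1}
    - {"delta_pos":[0.94,0.264,0],"rot":[0,0,0],"fingers":1}
    - {"delta_pos":[0.94,0.264,0],"rot":[0,0,0],"fingers":1}
    - {"delta_pos":[0,0,0],"rot":[0,0,0],"fingers":1}
    - {"delta_pos":[0,0,0],"rot":[0,0,0],"fingers":1}

```text
clock: 6.2
tcp_pos: [0.489, 0.318, 0.0755]
orientation: [0.0, 0.16, 0.987, 0.0]
wrist_force: [1.0, 0.1, -0.3]
finger_gap: 0.0393
```

Run:
```python
from h import *
plan(.490,.3175,.023,71.5)
c,im,d=snap("w2")
P=cloud(c,d); T=env.get_state()["tcp_pos"]
# chip edges seen from here + held heatsink
rect(P,.49,.317,T[2]+.010,T[2]+.030,.045)
cv2.imwrite("pics/w2z.png",im)
```

```text
t6.2 tcp [0.489  0.318  0.0755] yaw 71.6 tilt [ 0.001 -0.    -1.   ] gap 0.0393 F [ 1.   0.1 -0.3] j6 0.76
 turn total 0.0002 (0.1 deg)  shift total [-0.06 -0.01  2.62]
c 489.2 317.4 size 66.6 41.5 ang 71.9 mean [487.4 318. ] zmed 0.0929 n 8036
```

View pics/w2z.png

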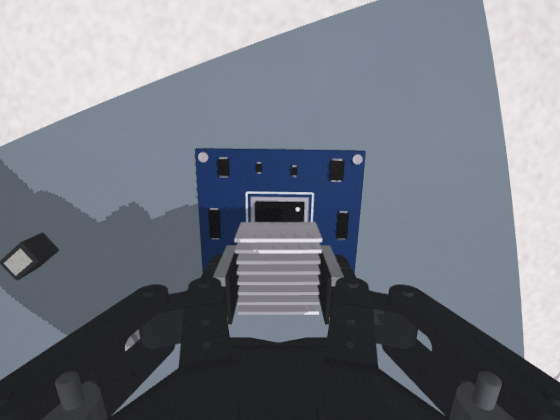

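Emit:
arm_command:
  rows:
    - {"delta_pos":[0,0,0.8],"rot":[0,0,0],"fingers":1}
    - {"delta_pos":[0,0,0.8],"rot":[0,0,0],"fingers":1}
    - {"delta_pos":[0,0,0.6],"rot":[0,0,0],"fingers":1}
    - {"delta_pos":[0,0,0.3],"rot":[0,0,0],"fingers":1}
    - {"delta_pos":[0,0,0.15],"rot":[0,0,0],"fingers":1}
    - {"delta_pos":[0,0,0],"rot":[0,0,0],"fingers":1}
    - {"delta_pos":[0,0,0],"rot":[0,0,0],"fingers":1}

```text
clock: 6.95
tcp_pos: [0.49, 0.3176, 0.0228]
orientation: [0.0, 0.161, 0.987, 0.0]
wrist_force: [-0.4, -0.1, -0.8]
finger_gap: 0.0393
```

Emit:
arm_command:
  rows:
    - {"delta_pos":[0,0,0.04],"rot":[0,0,0],"fingers":1}
    - {"delta_pos":[0,0,0],"rot":[0,0,0],"fingers":0.2}
    - {"delta_pos":[0,0,0],"rot":[0,0,0],"fingers":0.2}
    - {"delta_pos":[0,0,0],"rot":[0,0,0],"fingers":0.2}
    - {"delta_pos":[0,0,0],"rot":[0,0,0],"fingers":0.2}
    - {"delta_pos":[0,0,-0.5],"rot":[0,0,0],"fingers":0.2}
    - {"delta_pos":[0,0,-1],"rot":[0,0,0],"fingers":0.2}
    - {"delta_pos":[0,0,-1],"rot":[0,0,0],"fingers":0.2}
    - {"delta_pos":[0,0,-1],"rot":[0,0,0],"fingers":0.2}
    - {"delta_pos":[0,0,-1],"rot":[0,0,0],"fingers":0.2}
    - {"delta_pos":[0,0,-1],"rot":[0,0,0],"fingers":0.2}
    - {"delta_pos":[0,0,-1],"rot":[0,0,0],"fingers":0.2}
    - {"delta_pos":[0,0,0],"rot":[0,0,0],"fingers":0.2}

```text
clock: 8.25
tcp_pos: [0.4912, 0.3183, 0.1554]
orientation: [0.003, 0.161, 0.987, 0.002]
wrist_force: [0.2, 0.6, -0.4]
finger_gap: 0.0684
```

Run:
```python
from h import *
c,im,d=snap("w3"); P=cloud(c,d)
rect(P,.49,.317,.036,.047,.04)
Q=P.reshape(-1,3); Q=Q[(Q[:,2]>.010)&(Q[:,2]<.0145)&(np.hypot(Q[:,0]-.49,Q[:,1]-.317)<.1)]
print(cv2.minAreaRect((Q[:,:2]*1000).astype(np.float32)))
plan(.4665,.0005,.1,46)
```

```text
c 489.8 316.6 size 40.0 40.4 ang 71.5 mean [490.1 316.5] zmed 0.0405 n 1072
((489.728271484375, 318.061767578125), (119.81989288330078, 109.36250305175781), 70.8761215209961)
t8.3 tcp [0.4905 0.318  0.1536] yaw 71.5 tilt [ 0.004  0.002 -1.   ] gap 0.0684 F [ 0.4  0.2 -0.4] j6 0.76
 turn total 0.0708 (25.5 deg)  shift total [-10.16 -12.26   2.65]
```

Emit:
arm_command:
  rows:
    - {"delta_pos":[0,0,0],"rot":[0,0,0.0236],"fingers":0.2}
    - {"delta_pos":[0,0,0],"rot":[0,0,0.0236],"fingers":0.2}
    - {"delta_pos":[0,0,0],"rot":[0,0,0.0236],"fingers":0.2}
    - {"delta_pos":[-0.782,-0.943,0.1],"rot":[0,0,0],"fingers":0.2}
    - {"delta_pos":[-0.782,-0.943,0.1],"rot":[0,0,0],"fingers":0.2}
    - {"delta_pos":[-0.782,-0.943,0.1],"rot":[0,0,0],"fingers":0.2}
    - {"delta_pos":[-0.782,-0.943,0.1],"rot":[0,0,0],"fingers":0.2}
    - {"delta_pos":[-0.782,-0.943,0.1],"rot":[0,0,0],"fingers":0.2}
    - {"delta_pos":[-0.782,-0.943,0.1],"rot":[0,0,0],"fingers":0.2}
    - {"delta_pos":[-0.782,-0.943,0.1],"rot":[0,0,0],"fingers":0.2}
    - {"delta_pos":[-0.782,-0.943,0.1],"rot":[0,0,0],"fingers":0.2}
    - {"delta_pos":[-0.782,-0.943,0.1],"rot":[0,0,0],"fingers":0.2}
    - {"delta_pos":[-0.782,-0.943,0.1],"rot":[0,0,0],"fingers":0.2}
    - {"delta_pos":[-0.782,-0.943,0.1],"rot":[0,0,0],"fingers":0.2}
    - {"delta_pos":[-0.782,-0.943,0.1],"rot":[0,0,0],"fingers":0.2}
    - {"delta_pos":[-0.782,-0.943,0.1],"rot":[0,0,0],"fingers":0.2}
    - {"delta_pos":[0,0,0],"rot":[0,0,0],"fingers":0.2}
    - {"delta_pos":[0,0,0],"rot":[0,0,0],"fingers":0.2}

```text
clock: 10.1
tcp_pos: [0.4647, -0.0003, 0.1248]
orientation: [-0.001, 0.375, 0.927, 0.0]
wrist_force: [1.1, -0.1, -0.1]
finger_gap: 0.0682
```

Run:
```python
from h import *
plan(.4665,.0005,.003,46)
c,im,d=snap("w4"); P=cloud(c,d)
rect(P,.466,.000,.016,.024,.033)
```

```text
t10.1 tcp [ 4.647e-01 -3.000e-04  1.248e-01] yaw 45.9 tilt [-0.001  0.001 -1.   ] gap 0.0682 F [ 1.1 -0.1 -0.1] j6 0.60
 turn total -0.0002 (-0.1 deg)  shift total [-0.05  0.1   6.09]
c 465.5 -0.0 size 40.1 40.7 ang 47.8 mean [4.654e+02 2.000e-01] zmed 0.0197 n 1135
```

View pics/w4.png

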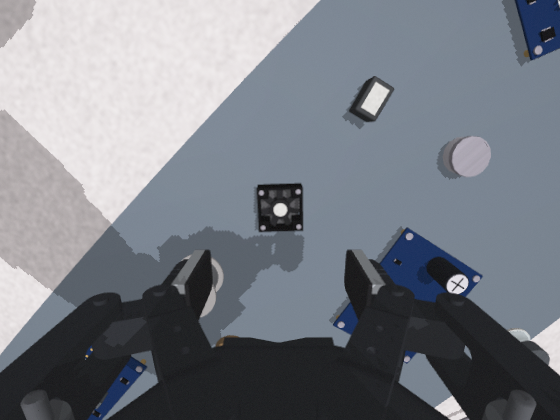

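Emit:
arm_command:
  squeeze: 30
  rows:
    - {"delta_pos":[-0.02,0.04,1],"rot":[0,0,-0.005],"fingers":0.25}
    - {"delta_pos":[0,0,1],"rot":[0,0,0],"fingers":0.25}
    - {"delta_pos":[0,0,1],"rot":[0,0,0],"fingers":0.25}
    - {"delta_pos":[0,0,1],"rot":[0,0,0],"fingers":0.25}
    - {"delta_pos":[0,0,1],"rot":[0,0,0],"fingers":0.25}
    - {"delta_pos":[0,0,0.6],"rot":[0,0,0],"fingers":0.25}
    - {"delta_pos":[0,0,0.35],"rot":[0,0,0],"fingers":0.25}
    - {"delta_pos":[0,0,0],"rot":[0,0,0],"fingers":1}
    - {"delta_pos":[0,0,0],"rot":[0,0,0],"fingers":1}
    - {"delta_pos":[0,0,0],"rot":[0,0,0],"fingers":1}
    - {"delta_pos":[0,0,0],"rot":[0,0,0],"fingers":1}
    - {"delta_pos":[0,0,0],"rot":[0,0,0],"fingers":1}
    - {"delta_pos":[0,0,0],"rot":[0,0,0],"fingers":1}

```text
clock: 11.45
tcp_pos: [0.4664, 0.0, 0.0068]
orientation: [0.0, 0.36, 0.933, 0.0]
wrist_force: [0.3, -0.5, 0.5]
finger_gap: 0.0391
```

Run:
```python
from h import *
plan(.490,.3168,.046,71.5)
```

```text
t11.4 tcp [0.4664 0.     0.0068] yaw 47.8 tilt [ 0.001 -0.    -1.   ] gap 0.0391 F [ 0.3 -0.5  0.5] j6 0.56
 turn total -0.0659 (-23.7 deg)  shift total [ 3.9  15.4  -1.96]
```

Emit:
arm_command:
  rows:
    - {"delta_pos":[0,0,-0.6],"rot":[0,0,0],"fingers":1}
    - {"delta_pos":[0,0,-1],"rot":[0,0,-0.022],"fingers":1}
    - {"delta_pos":[0,0,-1],"rot":[0,0,-0.022],"fingers":1}
    - {"delta_pos":[0,0,-1],"rot":[0,0,-0.022],"fingers":1}
    - {"delta_pos":[0,0,-1],"rot":[0,0,0],"fingers":1}
    - {"delta_pos":[0.244,0.9625,0],"rot":[0,0,0],"fingers":1}
    - {"delta_pos":[0.244,0.9625,0],"rot":[0,0,0],"fingers":1}
    - {"delta_pos":[0.244,0.9625,0],"rot":[0,0,0],"fingers":1}
    - {"delta_pos":[0.244,0.9625,0],"rot":[0,0,0],"fingers":1}
    - {"delta_pos":[0.244,0.9625,0],"rot":[0,0,0],"fingers":1}
    - {"delta_pos":[0.244,0.9625,0],"rot":[0,0,0],"fingers":1}
    - {"delta_pos":[0.244,0.9625,0],"rot":[0,0,0],"fingers":1}
    - {"delta_pos":[0.244,0.9625,0],"rot":[0,0,0],"fingers":1}
    - {"delta_pos":[0.244,0.9625,0],"rot":[0,0,0],"fingers":1}
    - {"delta_pos":[0.244,0.9625,0],"rot":[0,0,0],"fingers":1}
    - {"delta_pos":[0.244,0.9625,0],"rot":[0,0,0],"fingers":1}
    - {"delta_pos":[0.244,0.9625,0],"rot":[0,0,0],"fingers":1}
    - {"delta_pos":[0.244,0.9625,0],"rot":[0,0,0],"fingers":1}
    - {"delta_pos":[0.244,0.9625,0],"rot":[0,0,0],"fingers":1}
    - {"delta_pos":[0.244,0.9625,0],"rot":[0,0,0],"fingers":1}

```text
clock: 13.45
tcp_pos: [0.488, 0.2979, 0.0984]
orientation: [-0.0, 0.16, 0.987, -0.0]
wrist_force: [0.5, -0.4, -0.6]
finger_gap: 0.0391
```

Emit:
arm_command:
  rows:
    - {"delta_pos":[0.244,0.9625,0],"rot":[0,0,0],"fingers":1}
    - {"delta_pos":[0,0,0.8],"rot":[0,0,0],"fingers":1}
    - {"delta_pos":[0,0,0],"rot":[0,0,0],"fingers":1}
    - {"delta_pos":[0,0,0],"rot":[0,0,0],"fingers":1}

```text
clock: 13.85
tcp_pos: [0.4889, 0.3166, 0.0822]
orientation: [-0.001, 0.16, 0.987, -0.0]
wrist_force: [1.1, -1.2, 0.8]
finger_gap: 0.0391
```

Run:
```python
from h import *
plan(.490,.3168,.046,71.5)
c,im,d=snap("w5"); P=cloud(c,d)
T=env.get_state()["tcp_pos"]
rect(P,.49,.317,T[2]+.008,T[2]+.0155,.035)
```

```text
t13.8 tcp [0.4889 0.3166 0.0822] yaw 71.6 tilt [-0.001 -0.001 -1.   ] gap 0.0391 F [ 1.1 -1.2  0.8] j6 0.76
 turn total 0.0002 (0.1 deg)  shift total [-0.05  0.03  1.81]
c 489.1 316.2 size 65.8 41.7 ang 71.8 mean [487.5 316.5] zmed 0.0950 n 4258
```

View pics/w5.png

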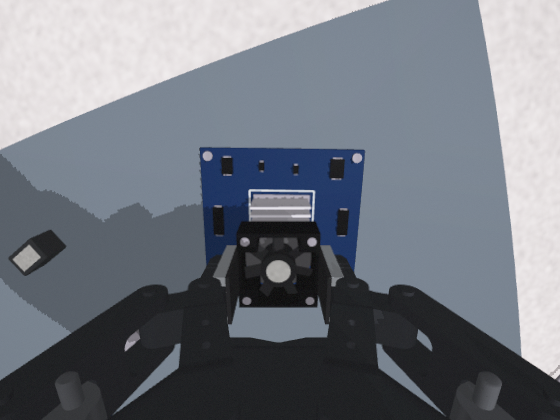

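Emit:
arm_command:
  rows:
    - {"delta_pos":[-0.02,0.01,0.8],"rot":[0,0,0],"fingers":1}
    - {"delta_pos":[0,0,0.5],"rot":[0,0,0],"fingers":1}
    - {"delta_pos":[0,0,0.3],"rot":[0,0,0],"fingers":1}
    - {"delta_pos":[0,0,0.1],"rot":[0,0,0],"fingers":1}
    - {"delta_pos":[0,0,0],"rot":[0,0,0],"fingers":1}
    - {"delta_pos":[0,0,0],"rot":[0,0,0],"fingers":1}

```text
clock: 14.5
tcp_pos: [0.4903, 0.3171, 0.0489]
orientation: [0.0, 0.16, 0.987, 0.0]
wrist_force: [-0.2, 0.7, 1.0]
finger_gap: 0.0393
```

Next: a touch lower, release, lift, and check; then the relay.

Emit:
arm_command:
  rows:
    - {"delta_pos":[0,0,0.05],"rot":[0,0,0],"fingers":1}
    - {"delta_pos":[0,0,0],"rot":[0,0,0],"fingers":0.2}
    - {"delta_pos":[0,0,0],"rot":[0,0,0],"fingers":0.2}
    - {"delta_pos":[0,0,0],"rot":[0,0,0],"fingers":0.2}
    - {"delta_pos":[0,0,0],"rot":[0,0,0],"fingers":0.2}
    - {"delta_pos":[0,0,-0.5],"rot":[0,0,0],"fingers":0.2}
    - {"delta_pos":[0,0,-1],"rot":[0,0,0],"fingers":0.2}
    - {"delta_pos":[0,0,-1],"rot":[0,0,0],"fingers":0.2}
    - {"delta_pos":[0,0,-1],"rot":[0,0,0],"fingers":0.2}
    - {"delta_pos":[0,0,-1],"rot":[0,0,0],"fingers":0.2}
    - {"delta_pos":[0,0,-1],"rot":[0,0,0],"fingers":0.2}
    - {"delta_pos":[0,0,0],"rot":[0,0,0],"fingers":0.2}

```text
clock: 15.7
tcp_pos: [0.4918, 0.318, 0.1614]
orientation: [0.003, 0.16, 0.987, 0.002]
wrist_force: [0.5, 0.2, 1.5]
finger_gap: 0.0685
```

Run:
```python
from h import *
c,im,d=snap("w6"); P=cloud(c,d)
print("fan");rect(P,.49,.317,.055,.066,.04)
print("relay");rect(P,.4515,.120,.021,.028,.03)
plan(.4517,.1197,.1,17.1+90); plan(.4517,.1197,.1,17.1)
S=np.load("side0.npz"); cs=env.get_calibration("side"); PS=cloud(cs,S["d"])
for n,a in dict(choke=(.635,-.212,.013,.022,.03),spool=(.461,-.085,.036,.045,.03)).items(): print(n);rect(PS,*a)
Q=PS.reshape(-1,3)
for n,(x,y,r) in dict(power=(.62,.035,.1),relayb=(.45,-.3,.1)).items():
    q=Q[(Q[:,2]>.009)&(Q[:,2]<.0155)&(np.hypot(Q[:,0]-x,Q[:,1]-y)<r)]; print(n,cv2.minAreaRect((q[:,:2]*1000).astype(np.float32)))
for (x,y) in ((.628,-.012),(.61,.08)): rect(PS,x,y,.044,.052,.03)
```

```text
fan
c 489.7 316.4 size 39.8 40.3 ang 70.9 mean [489.3 316.4] zmed 0.0604 n 1391
relay
c 451.8 119.1 size 20.8 31.4 ang 17.2 mean [451.6 120.2] zmed 0.0242 n 540
t15.8 tcp [0.4911 0.3176 0.1596] yaw 71.6 tilt [ 0.004  0.002 -1.   ] gap 0.0683 F [-0.6  0.5  0.2] j6 0.76
 turn total -0.0987 (-35.5 deg)  shift total [ 4.8  -8.88  2.96]
t15.8 tcp [0.4911 0.3176 0.1596] yaw 71.6 tilt [ 0.004  0.002 -1.   ] gap 0.0683 F [-0.6  0.5  0.2] j6 0.76
 turn total 0.1513 (54.5 deg)  shift total [-8.88 -4.8   2.96]
choke
c 641.4 -217.9 size 31.3 33.3 ang 6.6 mean [ 641.7 -217.2] zmed 0.0167 n 93
spool
c 461.5 -98.0 size 43.2 29.7 ang 0.8 mean [461.8 -98.4] zmed 0.0400 n 154
power ((626.210205078125, 26.57398223876953), (100.02584075927734, 129.71470642089844), 14.631715774536133)
relayb ((452.1408386230469, -303.6028137207031), (100.31787109375, 138.59954833984375), 6.24197244644165)
c 637.7 -18.4 size 20.9 21.3 ang 13.2 mean [638.  -17.2] zmed 0.0471 n 65
c 615.2 71.5 size 19.4 20.6 ang 6.1 mean [614.8  72.3] zmed 0.0473 n 78
```

Emit:
arm_command:
  rows:
    - {"delta_pos":[0,0,0],"rot":[0,0,-0.0197],"fingers":0.3}
    - {"delta_pos":[0,0,0],"rot":[0,0,-0.0197],"fingers":0.3}
    - {"delta_pos":[0,0,0],"rot":[0,0,-0.0197],"fingers":0.3}
    - {"delta_pos":[0,0,0],"rot":[0,0,-0.0197],"fingers":0.3}
    - {"delta_pos":[0,0,0],"rot":[0,0,-0.0198],"fingers":0.3}
    - {"delta_pos":[0.533,-0.987,0.2],"rot":[0,0,0],"fingers":0.3}
    - {"delta_pos":[0.533,-0.987,0.2],"rot":[0,0,0],"fingers":0.3}
    - {"delta_pos":[0.533,-0.987,0.2],"rot":[0,0,0],"fingers":0.3}
    - {"delta_pos":[0.533,-0.987,0.2],"rot":[0,0,0],"fingers":0.3}
    - {"delta_pos":[0.533,-0.987,0.2],"rot":[0,0,0],"fingers":0.3}
    - {"delta_pos":[0.533,-0.987,0.2],"rot":[0,0,0],"fingers":0.3}
    - {"delta_pos":[0.533,-0.987,0.2],"rot":[0,0,0],"fingers":0.3}
    - {"delta_pos":[0.533,-0.987,0.2],"rot":[0,0,0],"fingers":0.3}
    - {"delta_pos":[0.533,-0.987,0.2],"rot":[0,0,0],"fingers":0.3}
    - {"delta_pos":[0,0,0],"rot":[0,0,0],"fingers":0.3}
    - {"delta_pos":[0,0,0],"rot":[0,0,0],"fingers":0.3}

```text
clock: 17.35
tcp_pos: [0.4499, 0.1189, 0.121]
orientation: [-0.0, -0.148, 0.989, 0.0]
wrist_force: [0.2, -0.5, 0.0]
finger_gap: 0.0596
```

Run:
```python
from h import *
c,im,d=snap("w7"); P=cloud(c,d)
print("relay");rect(P,.4515,.120,.021,.028,.03)
plan(.4517,.1197,.006,107.2)
```

```text
relay
c 451.2 117.9 size 19.5 29.5 ang 16.8 mean [450.9 117.9] zmed 0.0240 n 780
t17.4 tcp [0.4503 0.1193 0.1212] yaw 107.0 tilt [-0.  0. -1.] gap 0.0599 F [0.5 0.4 0.7] j6 -0.21
 turn total -0.0004 (-0.2 deg)  shift total [-0.07 -0.01  5.76]
```

View pics/w7.png

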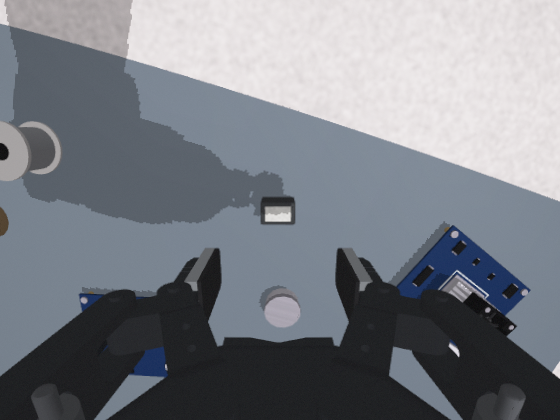

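Emit:
arm_command:
  squeeze: 35
  rows:
    - {"delta_pos":[-0.03,-0.05,1],"rot":[0,0,0],"fingers":0.3}
    - {"delta_pos":[0,0,1],"rot":[0,0,0],"fingers":0.3}
    - {"delta_pos":[0,0,1],"rot":[0,0,0],"fingers":0.3}
    - {"delta_pos":[0,0,1],"rot":[0,0,0],"fingers":0.3}
    - {"delta_pos":[0,0,1],"rot":[0,0,0],"fingers":0.3}
    - {"delta_pos":[0,0,0.5],"rot":[0,0,0],"fingers":0.3}
    - {"delta_pos":[0,0,0.2],"rot":[0,0,0],"fingers":0.3}
    - {"delta_pos":[0,0,0],"rot":[0,0,0],"fingers":1}
    - {"delta_pos":[0,0,0],"rot":[0,0,0],"fingers":1}
    - {"delta_pos":[0,0,0],"rot":[0,0,0],"fingers":1}
    - {"delta_pos":[0,0,0],"rot":[0,0,0],"fingers":1}
    - {"delta_pos":[0,0,0],"rot":[0,0,0],"fingers":1}
    - {"delta_pos":[0,0,0],"rot":[0,0,0],"fingers":1}
    - {"delta_pos":[0,0,0],"rot":[0,0,0],"fingers":1}

```text
clock: 18.8
tcp_pos: [0.4521, 0.1184, 0.0084]
orientation: [0.001, -0.148, 0.989, 0.0]
wrist_force: [-0.3, 0.2, 5.8]
finger_gap: 0.0287
```

Run:
```python
from h import *
plan(.4565,-.20,.15,6.2)
```

```text
t18.8 tcp [0.4521 0.1184 0.0084] yaw 107.1 tilt [ 0.002  0.    -1.   ] gap 0.0287 F [-0.3  0.2  5.8] j6 -0.21
 turn total -0.2199 (-79.1 deg)  shift total [15.85  1.49 -7.09]
```

Emit:
arm_command:
  rows:
    - {"delta_pos":[0,0,-1],"rot":[0,0,0],"fingers":1}
    - {"delta_pos":[0,0,-1],"rot":[0,0,-0.022],"fingers":1}
    - {"delta_pos":[0,0,-1],"rot":[0,0,-0.022],"fingers":1}
    - {"delta_pos":[0,0,-1],"rot":[0,0,-0.022],"fingers":1}
    - {"delta_pos":[0,0,-1],"rot":[0,0,-0.022],"fingers":1}
    - {"delta_pos":[0,0,-1],"rot":[0,0,-0.022],"fingers":1}
    - {"delta_pos":[0,0,-1],"rot":[0,0,-0.022],"fingers":1}
    - {"delta_pos":[0,0,0],"rot":[0,0,-0.022],"fingers":1}
    - {"delta_pos":[0,0,0],"rot":[0,0,-0.022],"fingers":1}
    - {"delta_pos":[0,0,0],"rot":[0,0,-0.022],"fingers":1}
    - {"delta_pos":[0,0,0],"rot":[0,0,-0.022],"fingers":1}
    - {"delta_pos":[0,0,0],"rot":[0,0,0],"fingers":1}

```text
clock: 20.0
tcp_pos: [0.451, 0.1182, 0.1474]
orientation: [0.0, 0.745, -0.667, -0.0]
wrist_force: [-0.3, -0.2, -0.2]
finger_gap: 0.0293
```

Emit:
arm_command:
  rows:
    - {"delta_pos":[0.99,0.093,0],"rot":[0,0,0],"fingers":1}
    - {"delta_pos":[0.99,0.093,0],"rot":[0,0,0],"fingers":1}
    - {"delta_pos":[0.99,0.093,0],"rot":[0,0,0],"fingers":1}
    - {"delta_pos":[0.99,0.093,0],"rot":[0,0,0],"fingers":1}
    - {"delta_pos":[0.99,0.093,0],"rot":[0,0,0],"fingers":1}
    - {"delta_pos":[0.99,0.093,0],"rot":[0,0,0],"fingers":1}
    - {"delta_pos":[0.99,0.093,0],"rot":[0,0,0],"fingers":1}
    - {"delta_pos":[0.99,0.093,0],"rot":[0,0,0],"fingers":1}
    - {"delta_pos":[0.99,0.093,0],"rot":[0,0,0],"fingers":1}
    - {"delta_pos":[0.99,0.093,0],"rot":[0,0,0],"fingers":1}
    - {"delta_pos":[0.99,0.093,0],"rot":[0,0,0],"fingers":1}
    - {"delta_pos":[0.99,0.093,0],"rot":[0,0,0],"fingers":1}
    - {"delta_pos":[0.99,0.093,0],"rot":[0,0,0],"fingers":1}
    - {"delta_pos":[0.99,0.093,0],"rot":[0,0,0],"fingers":1}
    - {"delta_pos":[0.99,0.093,0],"rot":[0,0,0],"fingers":1}
    - {"delta_pos":[0.99,0.093,0],"rot":[0,0,0],"fingers":1}
    - {"delta_pos":[0,0,0],"rot":[0,0,0],"fingers":1}

```text
clock: 21.7
tcp_pos: [0.4564, -0.202, 0.1474]
orientation: [0.0, 0.743, -0.67, 0.0]
wrist_force: [-0.9, 0.1, -0.1]
finger_gap: 0.0291
```

Run:
```python
from h import *
plan(.4565,-.26,.15,6.2)
c,im,d=snap("w8")
o=ortho(c,im,0.012,0.37,0.67,-.42,-.12,2000); cv2.imwrite("pics/w8o.png",o[:600,:600])
P=cloud(c,d); Q=P.reshape(-1,3)
q=Q[(Q[:,2]>.010)&(Q[:,2]<.0145)&(np.hypot(Q[:,0]-.452,Q[:,1]+.303)<.1)]; print("board",cv2.minAreaRect((q[:,:2]*1000).astype(np.float32)))
print("strip"); rect(P,.452,-.303,.025,.034,.05)
print("choke"); rect(P,.639,-.218,.012,.024,.03)
```

```text
t21.7 tcp [ 0.4564 -0.202   0.1474] yaw -174.1 tilt [ 0.    -0.001 -1.   ] gap 0.0291 F [-0.9  0.1 -0.1] j6 -2.25
 turn total -0.0008 (-0.3 deg)  shift total [ 2.88  0.31 -0.13]
board ((452.89044189453125, -306.6095886230469), (100.58245086669922, 135.53347778320312), 6.600291728973389)
strip
c 452.5 -306.2 size 69.8 12.1 ang 6.1 mean [ 452.9 -306.3] zmed 0.0283 n 1240
choke
c 642.3 -221.1 size 33.4 33.6 ang 56.6 mean [ 641.2 -221.4] zmed 0.0169 n 932
```

View pics/w8o.png

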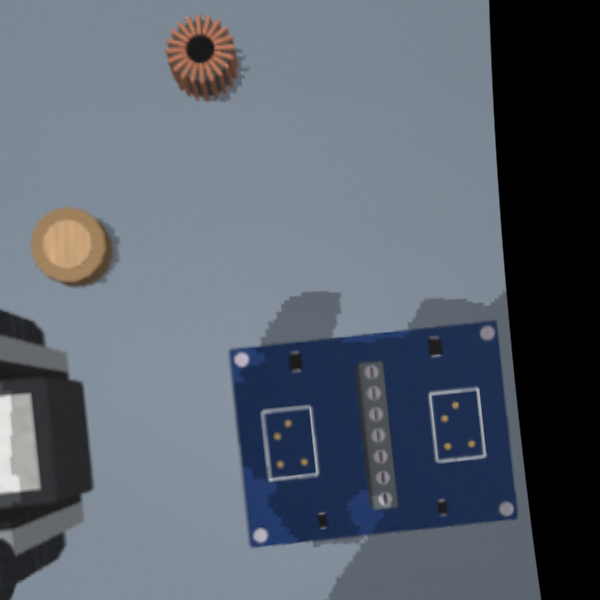

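Run:
```python
from h import *
plan(.4481,-.264,.0215,6.2)
```

```text
t21.8 tcp [ 0.456  -0.2007  0.1473] yaw -174.0 tilt [-0.  0. -1.] gap 0.0292 F [-0.3  0.8 -0.8] j6 -2.25
 turn total -0.0006 (-0.2 deg)  shift total [3.11 0.73 6.29]
```

Emit:
arm_command:
  rows:
    - {"delta_pos":[0.778,0.182,0],"rot":[0,0,-0.0006],"fingers":1}
    - {"delta_pos":[0.778,0.182,0.4],"rot":[0,0,0],"fingers":1}
    - {"delta_pos":[0.778,0.182,0.5],"rot":[0,0,0],"fingers":1}
    - {"delta_pos":[0.778,0.182,0.5],"rot":[0,0,0],"fingers":1}
    - {"delta_pos":[0,0,1],"rot":[0,0,0],"fingers":1}
    - {"delta_pos":[0,0,1],"rot":[0,0,0],"fingers":1}
    - {"delta_pos":[0,0,1],"rot":[0,0,0],"fingers":1}
    - {"delta_pos":[0,0,1],"rot":[0,0,0],"fingers":1}
    - {"delta_pos":[0,0,0.6],"rot":[0,0,0],"fingers":1}
    - {"delta_pos":[0,0,0.2],"rot":[0,0,0],"fingers":1}
    - {"delta_pos":[0,0,0],"rot":[0,0,0],"fingers":1}
    - {"delta_pos":[0,0,0],"rot":[0,0,0],"fingers":1}

```text
clock: 22.95
tcp_pos: [0.4491, -0.2638, 0.0241]
orientation: [-0.0, 0.746, -0.666, 0.001]
wrist_force: [0.3, 0.9, -0.4]
finger_gap: 0.0291
```

Run:
```python
from h import *
plan(.4481,-.264,.0204,6.2)
```

```text
t22.9 tcp [ 0.4491 -0.2638  0.0241] yaw -173.5 tilt [ 0.001 -0.001 -1.   ] gap 0.0291 F [ 0.3  0.9 -0.4] j6 -2.37
 turn total 0.0007 (0.3 deg)  shift total [0.   0.05 0.18]
```

Emit:
arm_command:
  rows:
    - {"delta_pos":[0,0.04,0.12],"rot":[0,0,0],"fingers":1}
    - {"delta_pos":[0,0,0.05],"rot":[0,0,0],"fingers":1}
    - {"delta_pos":[0,0,0.02],"rot":[0,0,0],"fingers":1}
    - {"delta_pos":[0,0,0],"rot":[0,0,0],"fingers":1}
    - {"delta_pos":[0,0,0],"rot":[0,0,0],"fingers":0.3}
    - {"delta_pos":[0,0,0],"rot":[0,0,0],"fingers":0.3}
    - {"delta_pos":[0,0,0],"rot":[0,0,0],"fingers":0.3}
    - {"delta_pos":[0,0,0],"rot":[0,0,0],"fingers":0.3}
    - {"delta_pos":[0,0,-0.5],"rot":[0,0,0],"fingers":0.3}
    - {"delta_pos":[0,0,-1],"rot":[0,0,0],"fingers":0.3}
    - {"delta_pos":[0,0,-1],"rot":[0,0,0],"fingers":0.3}
    - {"delta_pos":[0,0,-1],"rot":[0,0,0],"fingers":0.3}
    - {"delta_pos":[0,0,-1],"rot":[0,0,0],"fingers":0.3}
    - {"delta_pos":[0,0,-1],"rot":[0,0,0],"fingers":0.3}
    - {"delta_pos":[0,0,0],"rot":[0,0,0],"fingers":0.3}

```text
clock: 24.45
tcp_pos: [0.4495, -0.2648, 0.1331]
orientation: [-0.0, 0.746, -0.666, 0.003]
wrist_force: [-0.5, -1.3, 0.5]
finger_gap: 0.0597
```

Run:
```python
from h import *
c,im,d=snap("w9"); P=cloud(c,d)
print("relay");rect(P,.4481,-.264,.032,.039,.03)
print("strip");rect(P,.4526,-.306,.025,.0305,.05)
print("choke"); rect(P,.641,-.221,.012,.024,.03)
plan(.642,-.221,.1,14.5)
```

```text
relay
c 448.7 -264.9 size 30.0 20.4 ang 5.7 mean [ 448.7 -265.3] zmed 0.0360 n 791
strip
c 451.8 -293.1 size 69.2 38.4 ang 5.9 mean [ 453.2 -305.6] zmed 0.0282 n 1131
choke
c 641.9 -221.2 size 33.2 34.4 ang 39.5 mean [ 641. -222.] zmed 0.0169 n 884
t24.5 tcp [ 0.4488 -0.2642  0.1315] yaw -173.5 tilt [ 0.003 -0.002 -1.   ] gap 0.0599 F [-0.3  0.   0. ] j6 -2.37
 turn total -0.0223 (-8.0 deg)  shift total [ 0.32 -9.89  1.6 ]
```

View pics/w9.png

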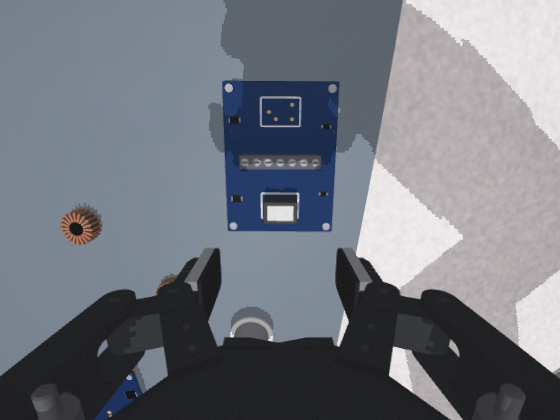

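Emit:
arm_command:
  squeeze: 30
  rows:
    - {"delta_pos":[0,0,0],"rot":[0,0,-0.022],"fingers":0.3}
    - {"delta_pos":[0.032,-0.989,0.1],"rot":[0,0,0],"fingers":0.3}
    - {"delta_pos":[0.032,-0.989,0.1],"rot":[0,0,0],"fingers":0.3}
    - {"delta_pos":[0.032,-0.989,0.1],"rot":[0,0,0],"fingers":0.3}
    - {"delta_pos":[0.032,-0.989,0.1],"rot":[0,0,0],"fingers":0.3}
    - {"delta_pos":[0.032,-0.989,0.1],"rot":[0,0,0],"fingers":0.3}
    - {"delta_pos":[0.032,-0.989,0.1],"rot":[0,0,0],"fingers":0.3}
    - {"delta_pos":[0.032,-0.989,0.1],"rot":[0,0,0],"fingers":0.3}
    - {"delta_pos":[0.032,-0.989,0.1],"rot":[0,0,0],"fingers":0.3}
    - {"delta_pos":[0.032,-0.989,0.1],"rot":[0,0,0],"fingers":0.3}
    - {"delta_pos":[0.032,-0.989,0.1],"rot":[0,0,0],"fingers":0.3}
    - {"delta_pos":[0,0,0],"rot":[0,0,0],"fingers":0.3}
    - {"delta_pos":[0,0,0],"rot":[0,0,0],"fingers":0.3}

```text
clock: 25.8
tcp_pos: [0.6402, -0.22, 0.1082]
orientation: [0.0, 0.79, -0.613, -0.001]
wrist_force: [-1.5, 0.6, -0.5]
finger_gap: 0.0598
```

Run:
```python
from h import *
plan(.6418,-.2213,.005,14.4)
c,im,d=snap("w10"); P=cloud(c,d)
print("choke"); rect(P,.641,-.221,.012,.024,.03)
```

```text
t25.8 tcp [ 0.6402 -0.22    0.1082] yaw -165.6 tilt [-0.002  0.001 -1.   ] gap 0.0598 F [-1.5  0.6 -0.5] j6 -2.27
 turn total 0.0001 (0.0 deg)  shift total [ 0.09 -0.07  5.16]
choke
c 643.0 -221.3 size 32.8 33.2 ang 65.5 mean [ 643.1 -221.7] zmed 0.0169 n 1138
```

Emit:
arm_command:
  squeeze: 30
  rows:
    - {"delta_pos":[0.08,-0.09,1],"rot":[0,0,0],"fingers":0.3}
    - {"delta_pos":[0,0,1],"rot":[0,0,0],"fingers":0.3}
    - {"delta_pos":[0,0,1],"rot":[0,0,0],"fingers":0.3}
    - {"delta_pos":[0,0,1],"rot":[0,0,0],"fingers":0.3}
    - {"delta_pos":[0,0,0.7],"rot":[0,0,0],"fingers":0.3}
    - {"delta_pos":[0,0,0.35],"rot":[0,0,0],"fingers":0.3}
    - {"delta_pos":[0,0,0],"rot":[0,0,0],"fingers":1}
    - {"delta_pos":[0,0,0],"rot":[0,0,0],"fingers":1}
    - {"delta_pos":[0,0,0],"rot":[0,0,0],"fingers":1}
    - {"delta_pos":[0,0,0],"rot":[0,0,0],"fingers":1}
    - {"delta_pos":[0,0,0],"rot":[0,0,0],"fingers":1}
    - {"delta_pos":[0,0,0],"rot":[0,0,0],"fingers":1}

```text
clock: 27.05
tcp_pos: [0.6437, -0.2218, 0.0095]
orientation: [-0.0, 0.79, -0.613, 0.001]
wrist_force: [-1.3, -0.5, 2.4]
finger_gap: 0.0321
```

Run:
```python
from h import *
plan(.6263,.0266,.12,14.4)
```

```text
t27.1 tcp [ 0.6437 -0.2218  0.0095] yaw -165.6 tilt [ 0.001 -0.001 -1.   ] gap 0.0321 F [-1.3 -0.5  2.4] j6 -2.27
 turn total -0.0000 (-0.0 deg)  shift total [-12.24  -2.25  -5.53]
```

Emit:
arm_command:
  rows:
    - {"delta_pos":[0,0,-0.6],"rot":[0,0,0],"fingers":1}
    - {"delta_pos":[0,0,-1],"rot":[0,0,0],"fingers":1}
    - {"delta_pos":[0,0,-1],"rot":[0,0,0],"fingers":1}
    - {"delta_pos":[0,0,-1],"rot":[0,0,0],"fingers":1}
    - {"delta_pos":[0,0,-1],"rot":[0,0,0],"fingers":1}
    - {"delta_pos":[-0.94,-0.173,0],"rot":[0,0,0],"fingers":1}
    - {"delta_pos":[-0.94,-0.173,0],"rot":[0,0,0],"fingers":1}
    - {"delta_pos":[-0.94,-0.173,0],"rot":[0,0,0],"fingers":1}
    - {"delta_pos":[-0.94,-0.173,0],"rot":[0,0,0],"fingers":1}
    - {"delta_pos":[-0.94,-0.173,0],"rot":[0,0,0],"fingers":1}
    - {"delta_pos":[-0.94,-0.173,0],"rot":[0,0,0],"fingers":1}
    - {"delta_pos":[-0.94,-0.173,0],"rot":[0,0,0],"fingers":1}
    - {"delta_pos":[-0.94,-0.173,0],"rot":[0,0,0],"fingers":1}
    - {"delta_pos":[-0.94,-0.173,0],"rot":[0,0,0],"fingers":1}
    - {"delta_pos":[-0.94,-0.173,0],"rot":[0,0,0],"fingers":1}
    - {"delta_pos":[-0.94,-0.173,0],"rot":[0,0,0],"fingers":1}
    - {"delta_pos":[-0.94,-0.173,0],"rot":[0,0,0],"fingers":1}
    - {"delta_pos":[-0.94,-0.173,0],"rot":[0,0,0],"fingers":1}
    - {"delta_pos":[0,0,0],"rot":[0,0,0],"fingers":1}
    - {"delta_pos":[0,0,0],"rot":[0,0,0],"fingers":1}

```text
clock: 29.05
tcp_pos: [0.626, 0.027, 0.1007]
orientation: [0.0, 0.79, -0.613, 0.0]
wrist_force: [0.4, -0.3, -0.2]
finger_gap: 0.0324
```

Run:
```python
from h import *
plan(.6263,.025,.12,14.4)
c,im,d=snap("w11"); P=cloud(c,d)
print("cap -y"); rect(P,.638,-.019,.044,.050,.025)
o=ortho(c,im,0.012,0.52,0.74,-.08,.14,2700); cv2.imwrite("pics/w11o.png",o[:600,:600])
```

```text
t29.1 tcp [0.626  0.027  0.1007] yaw -165.5 tilt [ 0. -0. -1.] gap 0.0324 F [ 0.4 -0.3 -0.2] j6 -1.91
 turn total 0.0002 (0.1 deg)  shift total [ 0.1   0.01 -0.96]
cap -y
c 639.4 -20.3 size 20.4 20.4 ang 59.4 mean [639.4 -20.4] zmed 0.0476 n 787
```

View pics/w11.png

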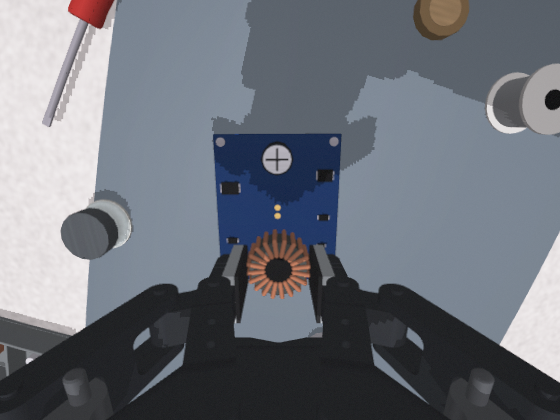

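Emit:
arm_command:
  rows:
    - {"delta_pos":[0.14,-0.04,0.8],"rot":[0,0,0],"fingers":1}
    - {"delta_pos":[0,0,0.9],"rot":[0,0,0],"fingers":1}
    - {"delta_pos":[0,0,0.9],"rot":[0,0,0],"fingers":1}
    - {"delta_pos":[0,0,0.7],"rot":[0,0,0],"fingers":1}
    - {"delta_pos":[0,0,0.4],"rot":[0,0,0],"fingers":1}
    - {"delta_pos":[0,0,0.1],"rot":[0,0,0],"fingers":1}
    - {"delta_pos":[0,0,0],"rot":[0,0,0],"fingers":1}
    - {"delta_pos":[0,0,0],"rot":[0,0,0],"fingers":1}

```text
clock: 29.9
tcp_pos: [0.6282, 0.0237, 0.0255]
orientation: [-0.0, 0.79, -0.613, 0.001]
wrist_force: [-0.2, 0.2, -0.4]
finger_gap: 0.0323
```

Emit:
arm_command:
  rows:
    - {"delta_pos":[0,0,0.13],"rot":[0,0,0],"fingers":1}
    - {"delta_pos":[0,0,0.06],"rot":[0,0,0],"fingers":1}
    - {"delta_pos":[0,0,0],"rot":[0,0,0],"fingers":1}
    - {"delta_pos":[0,0,0],"rot":[0,0,0],"fingers":1}

```text
clock: 30.3
tcp_pos: [0.6279, 0.0238, 0.0215]
orientation: [-0.0, 0.79, -0.613, 0.0]
wrist_force: [-0.9, -0.2, 3.5]
finger_gap: 0.032
```

Contact (3.5 N). Release and lift, then back off to check.

Emit:
arm_command:
  rows:
    - {"delta_pos":[0,0,0],"rot":[0,0,0],"fingers":0.3}
    - {"delta_pos":[0,0,0],"rot":[0,0,0],"fingers":0.3}
    - {"delta_pos":[0,0,0],"rot":[0,0,0],"fingers":0.3}
    - {"delta_pos":[0,0,0],"rot":[0,0,0],"fingers":0.3}
    - {"delta_pos":[0,0,-0.5],"rot":[0,0,0],"fingers":0.3}
    - {"delta_pos":[0,0,-1],"rot":[0,0,0],"fingers":0.3}
    - {"delta_pos":[0,0,-1],"rot":[0,0,0],"fingers":0.3}
    - {"delta_pos":[0,0,-1],"rot":[0,0,0],"fingers":0.3}
    - {"delta_pos":[0,0,-1],"rot":[0,0,0],"fingers":0.3}
    - {"delta_pos":[0,0,-1],"rot":[0,0,0],"fingers":0.3}
    - {"delta_pos":[0,0,-1],"rot":[0,0,0],"fingers":0.3}
    - {"delta_pos":[-1,0,-0.5],"rot":[0,0,0],"fingers":0.3}
    - {"delta_pos":[-1,0,-0.5],"rot":[0,0,0],"fingers":0.3}
    - {"delta_pos":[-1,0,0],"rot":[0,0,0],"fingers":0.3}
    - {"delta_pos":[-1,0,0],"rot":[0,0,0],"fingers":0.3}
    - {"delta_pos":[0,0,0],"rot":[0,0,0],"fingers":0.3}
    - {"delta_pos":[0,0,0],"rot":[0,0,0],"fingers":0.3}

```text
clock: 32.0
tcp_pos: [0.6076, 0.1015, 0.1715]
orientation: [-0.0, 0.79, -0.613, 0.0]
wrist_force: [-0.1, -0.9, -0.9]
finger_gap: 0.06
```

Run:
```python
from h import *
c,im,d=snap("w12"); P=cloud(c,d)
print("cap -y"); rect(P,.639,-.020,.044,.050,.025)
print("cap +y"); rect(P,.616,.069,.044,.050,.025)
print("choke"); rect(P,.628,.024,.024,.034,.025)
c,im2,d=snap("s12","side"); P=cloud(c,d)
print("side: fan");rect(P,.49,.317,.055,.066,.04)
print("relay");rect(P,.4481,-.264,.032,.039,.025)
print("spool");rect(P,.461,-.092,.036,.045,.03)
print("jar");rect(P,.762,.093,.030,.040,.03)
S=np.load("side0.npz");rect(cloud(c,S["d"]),.762,.093,.030,.040,.03)
cv2.imwrite("pics/fin.png",np.hstack([cv2.resize(im,(400,300)),cv2.resize(im2[100:400,150:550],(400,300))]))
```

```text
cap -y
c 638.9 -20.3 size 20.6 20.6 ang 58.5 mean [638.8 -20.1] zmed 0.0475 n 529
cap +y
c 615.9 69.0 size 20.3 20.3 ang 59.6 mean [616.2  68.6] zmed 0.0476 n 408
choke
c 627.2 25.3 size 32.9 32.3 ang 83.1 mean [627.4  25. ] zmed 0.0291 n 896
side: fan
c 489.5 318.2 size 43.6 40.4 ang 71.3 mean [489.9 319.6] zmed 0.0600 n 492
relay
c 447.4 -263.1 size 29.3 25.6 ang 8.5 mean [ 447.5 -261.1] zmed 0.0358 n 71
spool
c 462.8 -101.6 size 37.9 46.0 ang 87.6 mean [ 462. -102.] zmed 0.0401 n 194
jar
c 768.0 81.8 size 38.1 32.8 ang 22.7 mean [767.6  82.2] zmed 0.0349 n 204
c 768.4 82.6 size 37.1 34.9 ang 13.1 mean [767.9  82.3] zmed 0.0348 n 214
```

View pics/fin.png

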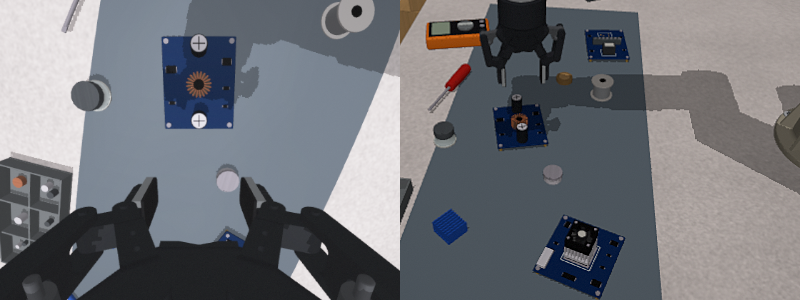

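```bash
python3 -c "
from workcell import env
print(env.hand_in(), env.get_state()['clock'])"
```

```text
the job is handed in; nothing more can be done
the job is handed in; nothing more can be done
```

The job is done and handed in at about 32 s of the 99 s. All four parts are placed and released, and the arm is clear of them. `hand_in` gave no verdict.

| Part | Last check | Limit |
|---|---|---|
| Heatsink on chip | about 1.5 mm off the board centre, square within about 1° | 8 mm, 0.2 rad |
| Fan on heatsink | under 1 mm off, square within about 1°, top at 60 mm (61 expected) | 8 mm, 0.2 rad |
| Choke between capacitors | under 1 mm from midway, top at 29 mm (30 expected) | 10 mm |
| Relay in left outline | about 1 mm off, parallel within about 1°, top at 36 mm | 10 mm each way, 0.2 rad |

- **Left alone:** The last pictures show the jar unmoved (under 1 mm difference). The blue heatsink still stands in its place and was never reached for. The spool looked untouched, but its two side-camera readings differ by 3.6 mm in y. I put that down to measurement scatter, because the first reading covered only part of its flange.
- **Camera disagreement:** The side camera read y about 1 to 3 mm higher than the wrist camera, so I used the wrist values for placing.
- **Mishap:** My first move call was refused for missing keys, which cost one picture and no motion.

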